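Stand each stoneware pot in its own saucer

ROBOT

A 6-joint arm with a two-finger parallel gripper is mounted at the origin on the work surface. World frame = base frame: x ahead of the robot, y to its left, z up, the work surface at z = 0. Lengths are in m, angles in degrees, forces in N, time in s.
With the tool pointing down it reaches from about 0.225 to 0.725 m from the base axis. Payload 3.1 kg.
Tool frame: the origin (TCP) lies between the finger pads; the fingertips stand 17 mm ahead of it and the grasp point (between the pads) lies 2 mm behind it; z points along the fingers, y is the direction in which the jaws open and shut (so a half turn about z gives the same grasp; the last joint's range is limited). The gripper opens to 85 mm and grips with 20 to 120 N. Pads are 22 mm wide; open, the fingers measure 114 mm over their backs; the gripper's body (76 mm by 85 mm) begins 54 mm behind the grasp point. The pads swing forward as they close: fully open they stand 13 mm farther back than shut.
Start: joints at [-7.322, 2.75, 5.684, 92.934, 0, 82.678], TCP at [0.525, -0, 0.248] pointing down, gripper open.
Joint ranges: [-166.93, 166.93], [-56.73, 111.36], [-69.38, 81.34], [-121.58, 131.49], [-85.45, 84.26], [-180, 180]. Speed limits (degrees/s): [159.86, 159.86, 180, 180, 180, 180].

INTERFACE

Orientations are given as a 3x3 rotation matrix whose columns are the frame's x, y, z axes.
In Python, from cell import state, capture, camera_params, finish_job gives the robot as it stands.
- The arm moves only by the tool servo_tool, never from a script. Its argument "series" is text: rows parted by semicolons, each of 7 numbers parted by spaces: the turn, a rotation vector about the world's x, y, z in degrees, then the shift along the world's x, y, z in m, then the gripper command: -1 is fully open, 1 is shut, values between are in proportion. A call has 1 to 12 rows; each row shifts and turns the commanded pose from where the row before left it; what a row does not reach is not made up. A row lasts 1/10 s, in which the tool goes at most 50 mm and 8.59 degrees, less where a joint would pass 70% of its speed; a pose out of reach is approached as far as the arm can. A call is refused whole if a number of a shift passes 0.05 or a number of a turn 8.59, either way. A call with a gripper value outside its range is refused whole. The fingers move at their own pace and stop on an object; the grip force is fixed at half the most. Time passes only in rows, so rows that do not move let the fingers close. It gives the time, the measured TCP pose, the force and the opening at its end, in the units of the state.
- state(): the state, without advancing time (a new reading comes with each control period).
- capture(name): name is "scene" or "side" or "wrist"; returns (picture, depth): 384x512x3 uint8, red, green, blue; 384x512 float32, m along the optical axis (not along the pixel's ray), 0 where there is no reading.
- camera_params(name): a dict with "K" (3x3 intrinsics, pixels), "dist_coeffs" ([k1, k2, p1, p2, k3] as OpenCV has them; the pictures are not rectified), "R" (3x3) and "t" (3): a world point X has camera coordinates R X + t. Camera axes: x right, y down, z forward; pixel columns grow to the right and rows downward; lengths in m; the calibration is good to about 2 mm. A picture is of the moment at which its call begins: read the wrist's pose just before it. camera_params takes no time and is no camera call; for the wrist camera it gives the pose at the moment of the call.
- finish_job(): hands the job in, once; it reports no verdict.
The state is a dict: "t": time; "joints": joint angles; "joint_velocities": joint speeds; "joint_efforts": joint torques, N m; "tool_pos": TCP position; "ee_rot": TCP orientation; "force": force on the tool from outside, world axes, zero at the start; "ft_torque": the same for the moment, N m; "width": opening from 0.0 (shut) to 1.0 (fully open).
Only numpy, scipy, OpenCV 4.12 (cv2) and the standard library are available. Lean on these libraries where they do the work, as an engineer would, in place of code of your own. Each camera call takes 0.05 s, during which the arm holds its last target. There are 200 camera calls.

TASK

At the pot stall, make up four sets for display: pick up the four grey-blue pots (big round, small round, square, oblong) and stand each one upright in the saucer of its own shape and size, its foot flat on the saucer's floor inside the rim and, for the square and the oblong pot, its sides lined up with the saucer's. Any order will do; set the pots down, do not drop or tip them, and do not push away or knock over the clay vase or the green bottle.

Things in the scene. Friction and masses are not known exactly. Their poses are not given: they have to be found in the camera images.
- big_round_pot_mid (a point): Loose grey-blue glazed stoneware pot, open and empty, standing upright on the table (mouth up, straight upright walls 5 mm thick, floor 5 to 6 mm thick): round, 62 mm across, 64 mm high, about 0.15 to 0.31 kg. This point is its centre, half-way up; z up.
- small_round_pot_mid (a point): Loose grey-blue glazed stoneware pot, open and empty, standing upright on the table (mouth up, straight upright walls 5 mm thick, floor 5 to 6 mm thick): round, 42 mm across, 56 mm high, about 0.08 to 0.17 kg. This point is its centre, half-way up; z up.
- square_pot_mid (a point): Loose grey-blue glazed stoneware pot, open and empty, standing upright on the table (mouth up, straight upright walls 5 mm thick, floor 5 to 6 mm thick): square, 52 x 52 mm, 60 mm high, about 0.14 to 0.28 kg. This point is its centre, half-way up; z up, x and y square to its sides.
- oblong_pot_mid (a point): Loose grey-blue glazed stoneware pot, open and empty, standing upright on the table (mouth up, straight upright walls 5 mm thick, floor 5 to 6 mm thick): oblong trough, 90 mm long (its x) by 46 mm wide (its y), 50 mm high, about 0.17 to 0.34 kg. This point is its centre, half-way up; z up.
- big_round_saucer: Grey-blue glazed saucer, fixed to the table: round, 90 mm across outside, well 82 mm across. Flat floor 4 mm above the table, surrounded by a 4 mm thick upright rim whose top is 12 mm above the table. Its origin is the centre of its underside, on the table; z up.
- small_round_saucer: Grey-blue glazed saucer, fixed to the table: round, 70 mm across outside, well 62 mm across. Flat floor 4 mm above the table, surrounded by a 4 mm thick upright rim whose top is 12 mm above the table. Its origin is the centre of its underside, on the table; z up.
- square_saucer: Grey-blue glazed saucer, fixed to the table: square, 80 x 80 mm outside, well 72 x 72 mm, x and y square to its sides. Flat floor 4 mm above the table, surrounded by a 4 mm thick upright rim whose top is 12 mm above the table. Its origin is the centre of its underside, on the table; z up.
- oblong_saucer: Grey-blue glazed saucer, fixed to the table: oblong, 118 mm long (its x) by 74 mm wide (its y) outside, well 110 x 66 mm. Flat floor 4 mm above the table, surrounded by a 4 mm thick upright rim whose top is 12 mm above the table. Its origin is the centre of its underside, on the table; z up.
- feed_bottle: Bystander: loose green plastic plant-feed bottle with white cap and paper label, 48 mm across, 88 mm high, standing among the pots and saucers. Origin at the centre of its underside; z up.
- vase: Bystander: loose red-brown clay vase, round-bellied with a narrow neck, 54 mm across, 78 mm high, standing among the pots and saucers. Origin at the centre of its underside; z up.
There are look-alikes about, which are no part of the job. Leave any purple look-alike of the part that bears square_pot_mid alone.

How it is judged:
By the outcome, as a careful person would: the job done as asked, in the order asked, and still so for the second after the job is handed in, with the robot touching nothing.
It also fails if it takes over 134 s, if anything falls off the work surface, if the arm or the gripper's body presses on something with over 40 N, if the wrist force passes 120 N, or if a joint passes its speed limit or range.

## Working session

There is one attempt and no reset: what is moved stays moved. The work goes in short steps, Python scripts to look and compute and a tool call to move; the robot and the scene stay as the last step left them, time stands still between calls to the robot, and variables do not carry over. Pictures are saved under pics/ and viewed, about 12 in all and at most 16, crops included, and the job is handed in when it is done.

Besides the shell and the picture viewer there is one more tool, called after "Call:" as a command line: name --argument value ..., lists and objects as JSON in quotes. servo_tool: Moves the arm, as the interface text tells. Its arguments: {"type":"object","properties":{"series":{"type":"string"}},"required":["series"]}

```bash
mkdir -p pics; cat > h.py <<'E'
import numpy as np, cv2
from cell import state, capture, camera_params, finish_job
def cap(n):
    p=camera_params(n); im,d=capture(n); return im,d,p
def cloud(d,p):
    h,w=d.shape; v,u=np.mgrid[:h,:w].astype(np.float32)
    K=np.array(p["K"],float); q=cv2.undistortPoints(np.stack([u.ravel(),v.ravel()],1)[:,None].astype(np.float64),K,np.array(p["dist_coeffs"],float))[:,0]
    c=np.c_[q,np.ones(len(q))]*d.reshape(-1,1)
    return ((c-np.array(p["t"]))@np.array(p["R"])).reshape(h,w,3)
def save(n,im): cv2.imwrite("pics/"+n,cv2.cvtColor(im,cv2.COLOR_RGB2BGR))
E
python3 - <<'E'
from h import *
for n in("scene","side","wrist"):
    im,d,p=cap(n); save(n+"0.png",im); np.savez("/tmp/%s0.npz"%n,im=im,X=cloud(d,p),d=d)
    R=np.array(p["R"]);print(n,(-R.T@np.array(p["t"])).round(3),R.round(2).tolist(),np.array(p["K"]).round(0).tolist())
print(state())
E
```

```text
scene [1.32  0.188 0.994] [[-0.23, 0.97, 0.02], [0.73, 0.19, -0.66], [-0.65, -0.14, -0.75]] [[435.0, 0.0, 250.0], [0.0, 435.0, 192.0], [0.0, 0.0, 1.0]]
side [-0.019 -1.005  0.693] [[0.89, -0.45, 0.02], [-0.2, -0.43, -0.88], [0.4, 0.78, -0.48]] [[470.0, 0.0, 256.0], [0.0, 470.0, 194.0], [0.0, 0.0, 1.0]]
wrist [0.524 0.066 0.372] [[1.0, 0.0, -0.0], [0.0, -0.97, 0.26], [-0.0, -0.26, -0.97]] [[272.0, 0.0, 257.0], [0.0, 272.0, 197.0], [0.0, 0.0, 1.0]]
{'t': 0.15, 'joints': array([-7.32231000e+00,  2.78575580e+00,  5.61262296e+00,  9.29343924e+01,
        2.07747278e-03,  8.26758090e+01]), 'joint_velocities': array([ 0.09787476, -0.0570508 ,  0.18341135, -0.02300566,  0.0936036 ,
        0.01398897]), 'joint_efforts': array([ 1.92174317e-03, -3.39259207e+01,  3.20423770e+01,  1.53483648e-02,
       -7.92531455e-05, -2.20000692e-05]), 'tool_pos': array([5.24554838e-01, 5.63280327e-05, 2.47365755e-01]), 'ee_rot': array([[-3.25402064e-05,  9.99998276e-01, -1.85674324e-03],
       [ 9.99999962e-01,  3.30511377e-05,  2.75146045e-04],
       [ 2.75206938e-04, -1.85673421e-03, -9.99998238e-01]]), 'force': array([-0.76192639,  1.18774678, -0.2362197 ]), 'ft_torque': array([-0.03423232, -0.022744  , -0.00519414]), 'width': 0.9997123790903201}
```

View pics/scene0.png

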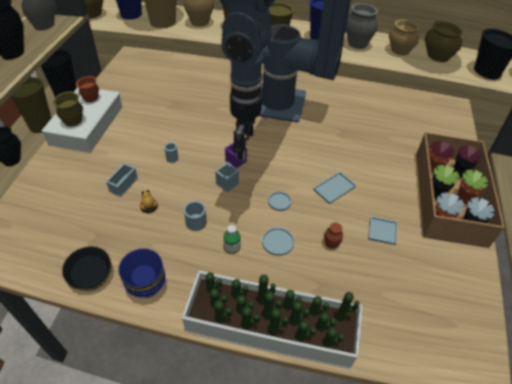

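View pics/side0.png

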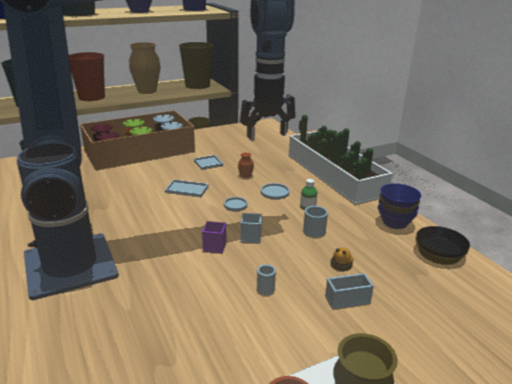

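The scene view shows the oblong pot at (122,180), small round (171,152), square (227,177) with the purple look-alike at (236,155), and big round (196,216). The saucers are round at (280,201) and (278,241), oblong at (335,187), square at (383,230). The bottle is at (232,238) and the vase at (333,235). The side view agrees.

```bash
cat > m.py <<'E'
from h import *
names=dict(obl=(122,180),small=(171,152),sq=(227,177),big=(196,216),ssm=(280,201),sbig=(278,241),sobl=(335,187),ssq=(383,230),bottle=(232,238),vase=(333,235),purple=(236,155),orn=(148,202))
S=[np.load("/tmp/%s0.npz"%n) for n in("scene","side")]
allP=[]
for s in S:
    X=s["X"]; d=s["d"]; hsv=cv2.cvtColor(s["im"],cv2.COLOR_RGB2HSV)
    blue=(hsv[...,0]>85)&(hsv[...,0]<118)&(hsv[...,1]>35)&(d>0)
    allP.append((X,blue))
for k,(u,v) in names.items():
    c=S[0]["X"][v-3:v+4,u-3:u+4].reshape(-1,3); c=np.median(c,0)
    for i,(X,b) in enumerate(allP):
        near=np.linalg.norm(X[...,:2]-c[:2],axis=-1)<0.075
        zmin=0.003 if k[0]=='s' and k not in('small','sq') else 0.012
        m=near&(X[...,2]<0.12)&((X[...,2]>zmin))
        if k not in("bottle","vase","purple","orn"): m&=b
        P=X[m]
        if len(P)<8: print(k,i,len(P));continue
        zt=np.percentile(P[:,2],97)
        T=P[P[:,2]>zt-0.010] if zt>0.03 else P
        r=cv2.minAreaRect((T[:,:2]*1000).astype(np.float32))
        cc=cv2.minEnclosingCircle((T[:,:2]*1000).astype(np.float32))
        print(k,i,len(P),"seed",c.round(3),"zt",zt.round(3),"rect",np.round(r[0],0),np.round(r[1],0),round(r[2]),"circ",np.round(cc[0],0),round(cc[1]))
E
python3 m.py
```

```text
obl 0 441 seed [ 0.543 -0.368  0.037] zt 0.049 rect [ 534. -381.] [47. 90.] 75 circ [ 532. -382.] 48
obl 1 236 seed [ 0.543 -0.368  0.037] zt 0.052 rect [ 529. -386.] [48. 90.] 75 circ [ 528. -387.] 49
small 0 142 seed [ 0.4   -0.269  0.044] zt 0.054 rect [ 386. -274.] [43. 29.] 21 circ [ 386. -273.] 23
small 1 74 seed [ 0.4   -0.269  0.044] zt 0.059 rect [ 382. -280.] [38. 37.] 13 circ [ 381. -280.] 22
sq 0 382 seed [ 0.468 -0.069  0.048] zt 0.058 rect [448. -71.] [52. 54.] 60 circ [448. -72.] 34
sq 1 72 seed [ 0.468 -0.069  0.048] zt 0.062 rect [446. -77.] [52. 49.] 55 circ [446. -75.] 33
big 0 402 seed [ 0.596 -0.116  0.015] zt 0.062 rect [ 617. -117.] [59. 51.] 25 circ [ 617. -117.] 30
big 1 97 seed [ 0.596 -0.116  0.015] zt 0.067 rect [ 613. -120.] [64. 56.] 58 circ [ 614. -120.] 33
ssm 0 107 seed [0.476 0.101 0.001] zt 0.012 rect [480. 100.] [66. 57.] 11 circ [482. 100.] 35
ssm 1 180 seed [0.476 0.101 0.001] zt 0.014 rect [478.  96.] [71. 62.] 67 circ [478.  95.] 37
sbig 0 261 seed [0.622 0.123 0.003] zt 0.013 rect [626. 122.] [88. 79.] 5 circ [626. 122.] 44
sbig 1 253 seed [0.
[... 451 characters left out ...]
.] 58
bottle 0 368 seed [0.684 0.008 0.061] zt 0.087 rect [672.   3.] [21. 22.] 68 circ [671.   3.] 13
bottle 1 370 seed [0.684 0.008 0.061] zt 0.088 rect [669.   1.] [22. 21.] 65 circ [669.  -1.] 13
vase 0 378 seed [0.608 0.265 0.059] zt 0.079 rect [591. 268.] [33. 31.] 15 circ [591. 268.] 18
vase 1 289 seed [0.608 0.265 0.059] zt 0.079 rect [590. 267.] [36. 30.] 87 circ [591. 267.] 20
purple 0 0
purple 1 74 seed [ 0.575 -0.009  0.254] zt 0.057 rect [646.  -1.] [ 6. 20.] 5 circ [648.  -1.] 10
orn 0 235 seed [ 0.604 -0.264  0.037] zt 0.051 rect [ 590. -273.] [33. 25.] 37 circ [ 589. -273.] 18
orn 1 327 seed [ 0.604 -0.264  0.037] zt 0.054 rect [ 584. -281.] [39. 27.] 23 circ [ 585. -283.] 20
```

View pics/wrist0.png

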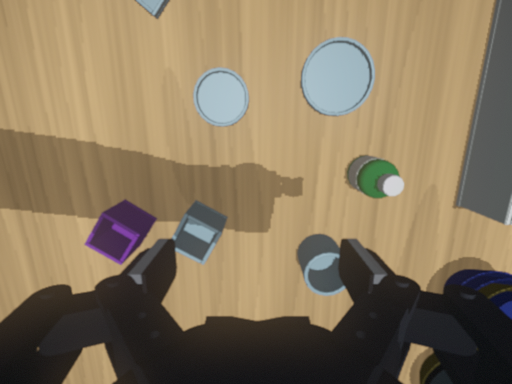

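```bash
cat > w.py <<'E'
from h import *
import sys
def meas(s,minz=0.003):
    X=s["X"]; hsv=cv2.cvtColor(s["im"],cv2.COLOR_RGB2HSV); z=X[...,2]
    col=((hsv[...,0]>85)&(hsv[...,1]>30))
    m=(col&(z>minz)&(z<.1)&(s["d"]>.15)&(np.hypot(X[...,0],X[...,1])>.2)).astype(np.uint8)
    n,l,st,_=cv2.connectedComponentsWithStats(m)
    for i in range(1,n):
        if st[i,4]<150: continue
        P=X[l==i]; zt=np.percentile(P[:,2],95)
        T=P[P[:,2]>zt-.006] if zt>.03 else P[P[:,2]>.007]
        if len(T)<8: continue
        T=(T[:,:2]*1000).astype(np.float32)
        r=cv2.minAreaRect(T); c=cv2.minEnclosingCircle(T)
        print(st[i],"zt",zt.round(3),"rect",np.round(r[0],1),np.round(r[1],0),round(r[2],1),"circ",np.round(c[0],1),round(c[1],1), "hue",np.median(hsv[...,0][l==i]))
if __name__=="__main__":
    if len(sys.argv)>1:
        im,d,p=cap("wrist"); X=cloud(d,p); save(sys.argv[1],im); meas(dict(im=im,X=X,d=d))
        st=state(); print(st["t"],st["tool_pos"].round(4),st["width"])
    else: meas(np.load("/tmp/wrist0.npz"))
E
python3 w.py
```

```text
[137   0  27  15 200] zt 0.013 rect [400.1 195.4] [29. 15.] 0.3 circ [400.1 202.4] 14.7 hue 99.0
[ 302   38   72   77 3169] zt 0.012 rect [622.  120.7] [88. 87.] 0.0 circ [621.9 120.4] 44.4 hue 99.0
[ 194   68   54   58 2079] zt 0.012 rect [477.8  97.1] [66. 67.] 39.6 circ [477.7  97.4] 34.0 hue 99.0
[  85  200   72   65 2641] zt 0.06 rect [342.3 -73.3] [53. 53.] 55.6 circ [342.9 -73. ] 35.9 hue 143.0
[172 213  49  51 952] zt 0.06 rect [445.2 -73. ] [51. 50.] 60.4 circ [444.9 -72.9] 33.8 hue 99.0
[304 252  41  43 764] zt 0.064 rect [ 607.6 -120.5] [48. 60.] 12.2 circ [ 613.3 -119.1] 30.2 hue 99.0
[445 270  67  20 906] zt 0.062 rect [ 827.  -132.4] [44. 11.] 12.6 circ [ 827.4 -133.9] 22.5 hue 119.0
[490 291  22  28 343] zt 0.098 rect [ 813.  -135.3] [19.  5.] 37.6 circ [ 813.4 -135.8] 9.5 hue 116.0
[429 366  24  18 219] zt 0.042 rect [ 797.2 -306.1] [31.  7.] 51.5 circ [ 797.8 -306.6] 15.6 hue 101.0
```

Call:
servo_tool --series "0 0 0 0.018 -0.024 -0.018 -1;0 0 0 0.018 -0.024 -0.02 -1;0 0 0 0.018 -0.024 -0.02 -1;0 0 0 0.018 -0.024 -0.02 -1;0 0 0 0.017 -0.0235 -0.02 -1;0 0 0 0 0 0 -1;0 0 0 0 0 -0.01 -1;0 0 0 0 0 0 -1"

```text
t: 0.95
tool_pos: [0.613, -0.1186, 0.1391]
ee_rot: [[-0.001, 1.0, -0.002], [1.0, 0.001, 0.001], [0.001, -0.002, -1.0]]
force: [-0.2, -0.1, -0.9]
width: 1.002
```

```bash
python3 w.py wrist1.png
```

```text
[   0  104  110   92 5884] zt 0.06 rect [445.4 -73.3] [52. 54.] 60.3 circ [445.9 -73.3] 35.1 hue 99.0
[ 221  174   77   74 3629] zt 0.064 rect [ 613.5 -119.2] [60. 59.] 78.9 circ [ 613.8 -119.2] 30.3 hue 99.0
[ 447  214   65   76 2668] zt 0.062 rect [ 799.2 -158.5] [59. 12.] 65.2 circ [ 804.7 -161.1] 29.6 hue 119.0
[491 261  21  58 729] zt 0.098 rect [ 791.1 -175.5] [20.  4.] 84.9 circ [ 792.5 -175.6] 10.1 hue 116.0
[422 364  31  20 309] zt 0.042 rect [ 796.7 -305.7] [24.  5.] 52.4 circ [ 797.2 -306.1] 12.1 hue 102.0
1.0 [ 0.6133 -0.1185  0.1401] 0.9989670709988568
```

View pics/wrist1.png

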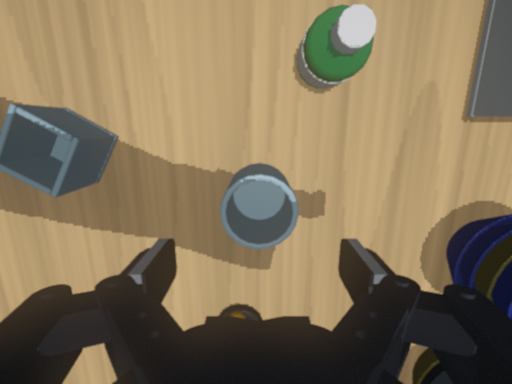

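The pot is at (259,205), centred between the fingers, at (0.6136,-0.1192). I'll descend, close and lift.

Call:
servo_tool --series "0 0 0 0 -0.0005 -0.03 -1;0 0 0 0 0 -0.03 -1;0 0 0 0 0 -0.03 -1;0 0 0 0 0 -0.012 -1;0 0 0 0 0 0 1;0 0 0 0 0 0 1;0 0 0 0 0 0 1;0 0 0 0 0 0 1;0 0 0 0 0 0 1;0 0 0 0 0 0 1;0 0 0 0 0 0 1"

```text
t: 2.1
tool_pos: [0.6153, -0.1203, 0.0402]
ee_rot: [[-0.0, 1.0, 0.003], [1.0, 0.0, -0.001], [-0.001, 0.003, -1.0]]
force: [0.0, 0.6, 6.0]
width: 0.698
```

Call:
servo_tool --series "0 0 0 0 0 0.01 1;0 0 0 0 0 0.02 1;0 0 0 0 0 0.03 1;0 0 0 0 0 0.03 1;0 0 0 0 0 0.02 1;0 0 0 0 0 0 1;0 0 0 0 0 0 1"

```text
t: 2.8
tool_pos: [0.6137, -0.12, 0.1477]
ee_rot: [[0.0, 1.0, -0.001], [1.0, -0.0, 0.0], [0.0, -0.001, -1.0]]
force: [-0.2, 0.6, -2.6]
width: 0.703
```

Call:
servo_tool --series "0 0 0 0 0.01 0.015 1;0 0 0 0.001 0.025 0 1;0 0 0 0.001 0.03 0 1;0 0 0 0.001 0.03 0 1;0 0 0 0.001 0.03 0 1;0 0 0 0.001 0.03 0 1;0 0 0 0.001 0.03 0 1;0 0 0 0.001 0.03 0 1;0 0 0 0.001 0.0255 0 1;0 0 0 0 0 -0.015 1;0 0 0 0 0 -0.02 1;0 0 0 0 0 0 1"

```text
t: 4.0
tool_pos: [0.6185, 0.1206, 0.1231]
ee_rot: [[-0.001, 1.0, -0.01], [1.0, 0.001, -0.001], [-0.001, -0.01, -1.0]]
force: [-0.5, -0.1, -3.2]
width: 0.699
```

Call:
servo_tool --series "0 0 0 0 0 -0.02 1;0 0 0 0 0 -0.02 1;0 0 0 0 0 -0.015 1;0 0 0 0 0 0 1;0 0 0 0 0 0 1"

```text
t: 4.5
tool_pos: [0.6216, 0.1202, 0.0732]
ee_rot: [[0.0, 1.0, -0.001], [1.0, -0.0, -0.0], [-0.0, -0.001, -1.0]]
force: [-0.0, -0.2, -1.4]
width: 0.699
```

Call:
servo_tool --series "0 0 0 0 0 -0.012 1;0 0 0 0 0 -0.01 1;0 0 0 0 0 -0.003 1;0 0 0 0 0 0 1;0 0 0 0 0 0 1;0 0 0 0 0 0 1"

```text
t: 5.1
tool_pos: [0.6224, 0.1206, 0.0488]
ee_rot: [[-0.0, 1.0, 0.001], [1.0, 0.0, 0.0], [0.0, 0.001, -1.0]]
force: [-0.0, 0.4, -2.3]
width: 0.701
```

Call:
servo_tool --series "0 0 0 0 0 -0.002 1;0 0 0 0 0 0 1;0 0 0 0 0 -0.001 1;0 0 0 0 0 0 1;0 0 0 0 0 0 1"

```text
t: 5.6
tool_pos: [0.6219, 0.1205, 0.0453]
ee_rot: [[-0.0, 1.0, -0.0], [1.0, 0.0, -0.0], [-0.0, -0.0, -1.0]]
force: [0.4, -0.3, -1.7]
width: 0.697
```

Call:
servo_tool --series "0 0 0 0 0 -0.001 1;0 0 0 0 0 0 1;0 0 0 0 0 -0.001 1;0 0 0 0 0 0 1;0 0 0 0 0 0 1"

```text
t: 6.1
tool_pos: [0.622, 0.1205, 0.0442]
ee_rot: [[0.0, 1.0, 0.0], [1.0, -0.0, 0.0], [0.0, 0.0, -1.0]]
force: [-2.4, -0.0, 3.3]
width: 0.7
```

Call:
servo_tool --series "0 0 0 0 0 0 -1;0 0 0 0 0 0 -1;0 0 0 0 0 0 -1;0 0 0 0 0 0 -1;0 0 0 0 0 0.02 -1;0 0 0 0 0 0.03 -1;0 0 0 0 0 0.04 -1;0 0 0 0 0 0.04 -1;0 0 0 0 0 0 -1"

```text
t: 7.0
tool_pos: [0.626, 0.1209, 0.1817]
ee_rot: [[-0.0, 1.0, 0.014], [1.0, 0.0, 0.001], [0.001, 0.014, -1.0]]
force: [0.7, 0.5, 0.9]
width: 1.001
```

```bash
python3 w.py wrist2.png
```

```text
[   0    3   77  119 4519] zt 0.012 rect [395.8 241.1] [74. 81.] 50.7 circ [396.  241.8] 53.4 hue 99.0
[ 214  145   78   84 4062] zt 0.068 rect [621.4 121.1] [60. 59.] 61.8 circ [621.9 120.2] 30.9 hue 99.0
[  94  175   62   59 2479] zt 0.012 rect [478.2  98.2] [68. 67.] 42.8 circ [478.   97.9] 34.7 hue 99.0
[  69  343   46   41 1237] zt 0.06 rect [448.8 -77.7] [54. 44.] 49.9 circ [443.8 -74.8] 29.6 hue 99.0
[398 369  44  15 436] zt 0.039 rect [ 840.8 -130.4] [42.  8.] 4.1 circ [ 841.1 -134.2] 20.8 hue 118.0
7.05 [0.6248 0.1207 0.1784] 0.9972297659764144
```

Call:
servo_tool --series "0 0 0 -0.024 -0.04 0 -1;0 0 0 -0.024 -0.04 0 -1;0 0 0 -0.024 -0.04 0 -1;0 0 0 -0.024 -0.04 0 -1;0 0 0 -0.024 -0.04 0 -1;0 0 0 -0.024 -0.04 0 -1;0 0 0 -0.024 -0.04 0 -1;0 0 0 -0.024 -0.04 0 -1;0 0 0 -0.024 -0.04 0 -1;0 0 0 -0.023 -0.04 0 -1;0 0 0 0 0 0 -1;0 0 0 0 0 0 -1"

```text
t: 8.25
tool_pos: [0.3819, -0.2798, 0.172]
ee_rot: [[0.003, 1.0, -0.001], [1.0, -0.003, 0.002], [0.002, -0.001, -1.0]]
force: [1.3, -0.7, -0.1]
width: 1.001
```

```bash
python3 w.py wrist3.png
```

```text
[237 174  43  42 949] zt 0.056 rect [ 382.  -277.2] [39. 39.] 0.8 circ [ 382.4 -277.2] 20.2 hue 99.0
[ 376  252   73   42 1124] zt 0.05 rect [ 548.6 -367.1] [15. 58.] 64.1 circ [ 548.6 -367.1] 29.7 hue 99.0
8.3 [ 0.3826 -0.279   0.1722] 1.0006460975119975
```

Call:
servo_tool --series "0 0 0 0 0.002 -0.035 -1;0 0 0 0 0 -0.04 -1;0 0 0 0 0 -0.035 -1;0 0 0 0 0 -0.025 -1;0 0 0 0 0 0 -1;0 0 0 0 0 0 1;0 0 0 0 0 0 1;0 0 0 0 0 0 1;0 0 0 0 0 0 1;0 0 0 0 0 0 1;0 0 0 0 0 0 1;0 0 0 0 0 0 1"

```text
t: 9.5
tool_pos: [0.3846, -0.2789, 0.0408]
ee_rot: [[0.0, 1.0, 0.004], [1.0, -0.0, -0.003], [-0.003, 0.004, -1.0]]
force: [1.6, -0.0, 7.1]
width: 0.466
```

Call:
servo_tool --series "0 0 0 0 0 0.01 1;0 0 0 0 0 0.02 1;0 0 0 0 0 0.03 1;0 0 0 0 0 0.03 1;0 0 0 0 0 0.02 1;0 0 0 0 0 0 1;0 0 0 0 0 0 1"

```text
t: 10.2
tool_pos: [0.3829, -0.2775, 0.1481]
ee_rot: [[0.0, 1.0, 0.0], [1.0, -0.0, -0.0], [-0.0, 0.0, -1.0]]
force: [0.4, 0.5, -2.0]
width: 0.467
```

Call:
servo_tool --series "0 0 0 0.004 0.0175 0.01 1;0 0 0 0.01 0.035 0 1;0 0 0 0.01 0.04 0 1;0 0 0 0.01 0.04 0 1;0 0 0 0.01 0.04 0 1;0 0 0 0.01 0.04 0 1;0 0 0 0.01 0.04 0 1;0 0 0 0.01 0.04 0 1;0 0 0 0.01 0.04 0 1;0 0 0 0.01 0.035 0 1;0 0 0 0.001 0.0075 -0.01 1;0 0 0 0 0 0 1"

```text
t: 11.4
tool_pos: [0.4756, 0.0984, 0.1446]
ee_rot: [[-0.003, 1.0, -0.007], [1.0, 0.003, -0.001], [-0.001, -0.007, -1.0]]
force: [-0.3, -0.2, -1.4]
width: 0.471
```

Call:
servo_tool --series "0 0 0 0 0 -0.02 1;0 0 0 0 0 -0.03 1;0 0 0 0 0 -0.025 1;0 0 0 0 0 -0.017 1;0 0 0 0 0 -0.006 1;0 0 0 0 0 0 1;0 0 0 0 0 0 1;0 0 0 0 0 0 1"

```text
t: 12.2
tool_pos: [0.4791, 0.0972, 0.0517]
ee_rot: [[0.001, 1.0, 0.003], [1.0, -0.001, 0.0], [0.0, 0.003, -1.0]]
force: [-0.4, -0.3, -0.8]
width: 0.47
```

Call:
servo_tool --series "0 0 0 -0.0005 0 -0.003 1;0 0 0 0 0 0 1;0 0 0 0 0 -0.002 1;0 0 0 0 0 0 1;0 0 0 0 0 0 1;0 0 0 0 0 0 1"

```text
t: 12.8
tool_pos: [0.4775, 0.0975, 0.0453]
ee_rot: [[-0.0, 1.0, 0.0], [1.0, 0.0, -0.0], [-0.0, 0.0, -1.0]]
force: [0.5, 0.2, -0.7]
width: 0.468
```

Call:
servo_tool --series "0 0 0 0 0 -0.001 1;0 0 0 0 0 0 1;0 0 0 0 0 -0.0005 1;0 0 0 0 0 0 1;0 0 0 0 0 0 1"

```text
t: 13.3
tool_pos: [0.4777, 0.0976, 0.0448]
ee_rot: [[-0.0, 1.0, 0.001], [1.0, 0.0, 0.0], [0.0, 0.001, -1.0]]
force: [-2.7, 0.4, 5.5]
width: 0.466
```

Call:
servo_tool --series "0 0 0 0 0 0 -1;0 0 0 0 0 0 -1;0 0 0 0 0 0 -1;0 0 0 0 0 0 -1;0 0 0 0 0 0.02 -1;0 0 0 0 0 0.03 -1;0 0 0 0 0.02 0.05 -1;0 0 0 0 0.04 0.05 -1;0 0 0 0 0.04 0.05 -1;0 0 0 0 0.04 0 -1;0 0 0 0 0.03 0 -1;0 0 0 0 0 0 -1"

```text
t: 14.5
tool_pos: [0.4774, 0.2518, 0.2184]
ee_rot: [[-0.005, 1.0, 0.001], [1.0, 0.005, 0.002], [0.002, 0.001, -1.0]]
force: [-0.8, -0.5, -0.3]
width: 0.998
```

Call:
servo_tool --series "0 0 0 0 0 0 -1;0 0 0 0 0 0 -1;0 0 0 0 0 0 -1"

```text
t: 14.8
tool_pos: [0.4775, 0.2474, 0.218]
ee_rot: [[0.002, 1.0, -0.001], [1.0, -0.002, -0.001], [-0.001, -0.001, -1.0]]
force: [0.6, -0.7, 0.2]
width: 1.0
```

```bash
python3 w.py wrist4.png
```

```text
[ 255    0   75   74 3746] zt 0.012 rect [513.6 403.2] [71. 78.] 89.8 circ [513.6 403.5] 52.3 hue 99.0
[ 125  121  109  102 4815] zt 0.012 rect [380.7 253.1] [ 74. 116.] 51.1 circ [380.6 253. ] 66.8 hue 99.0
[359 238  38  37 440] zt 0.044 rect [637.3 146.4] [1. 9.] 60.2 circ [637.3 146.4] 4.6 hue 99.0
[331 253  18  42 235] zt 0.012 rect [587.4 111.8] [16. 65.] 15.4 circ [595.  113.9] 32.5 hue 99.0
[ 234  261   48   60 1118] zt 0.06 rect [477.  99.] [40. 38.] 89.7 circ [478.   98.8] 20.7 hue 99.0
14.85 [0.4776 0.2475 0.2182] 0.9979621554979774
```

View pics/wrist4.png

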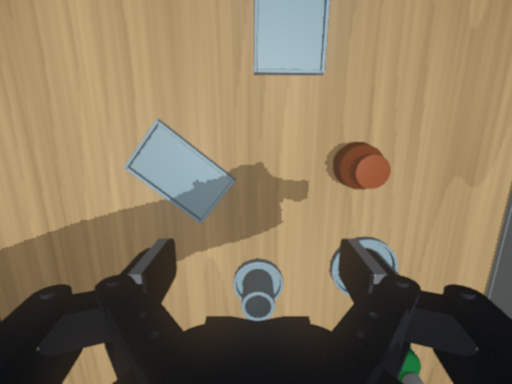

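Square saucer at top (292,35), cut off by the image edge; oblong saucer (180,170); both placed pots stand in their saucers. Next: the square pot.

Call:
servo_tool --series "0 0 7.5 -0.004 -0.04 0 -1;0 0 7.5 -0.004 -0.04 0 -1;0 0 7.5 -0.004 -0.04 0 -1;0 0 7.5 -0.004 -0.04 0 -1;0 0 7.5 -0.004 -0.04 0 -1;0 0 7.5 -0.004 -0.04 0 -1;0 0 7.5 -0.004 -0.04 -0.03 -1;0 0 7.5 -0.004 -0.04 -0.03 -1;0 0 0 0 0 0 -1;0 0 0 0 0 0 -1;0 0 0 0 0 0 -1"

```text
t: 15.95
tool_pos: [0.446, -0.0709, 0.1596]
ee_rot: [[-0.865, 0.501, 0.002], [0.501, 0.865, 0.0], [-0.001, 0.001, -1.0]]
force: [0.5, -0.1, 0.3]
width: 1.001
```

```bash
python3 w.py wrist5.png
```

```text
[489   0  23  13 197] zt 0.012 rect [408.8 197.1] [23.  5.] 53.3 circ [409.5 196.6] 11.4 hue 99.0
[ 154   55   76   75 5133] zt 0.06 rect [342.  -72.9] [52. 52.] 56.6 circ [342.1 -72.9] 35.6 hue 140.0
[ 387   97   97   71 4378] zt 0.06 rect [476.3  97.8] [41. 40.] 60.3 circ [476.5  97.6] 21.1 hue 99.0
[ 225  171   60   59 2194] zt 0.06 rect [444.1 -73.2] [50. 50.] 60.0 circ [444.3 -73.5] 34.4 hue 99.0
[ 445  200   67   87 4159] zt 0.062 rect [609.4  95.9] [ 9. 40.] 62.8 circ [611.   99.2] 19.9 hue 99.0
[ 63 347  46  37 931] zt 0.042 rect [ 525.6 -360.1] [ 3. 20.] 73.9 circ [ 525.7 -359.7] 10.0 hue 99.0
16.0 [ 0.4464 -0.0706  0.16  ] 0.9987177051119843
```

View pics/wrist5.png

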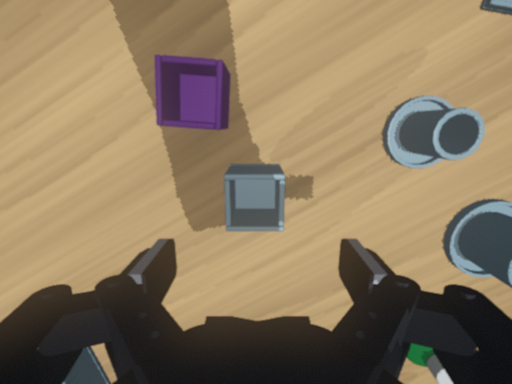

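The square pot at (255,198) is aligned with the jaws and the purple pot is clear of the fingers. I'll descend and grip.

Call:
servo_tool --series "0 0 0 -0.0015 -0.0025 -0.03 -1;0 0 0 0 0 -0.035 -1;0 0 0 0 0 -0.03 -1;0 0 0 0 0 -0.025 -1;0 0 0 0 0 0 -1;0 0 0 0 0 0 1;0 0 0 0 0 0 1;0 0 0 0 0 0 1;0 0 0 0 0 0 1;0 0 0 0 0 0 1;0 0 0 0 0 0 1;0 0 0 0 0 0 1"

```text
t: 17.2
tool_pos: [0.4464, -0.0741, 0.0413]
ee_rot: [[-0.866, 0.5, 0.005], [0.5, 0.866, -0.001], [-0.005, 0.002, -1.0]]
force: [1.0, 0.9, 5.5]
width: 0.601
```

Call:
servo_tool --series "0 0 0 0 0 0.01 1;0 0 0 0 0 0.02 1;0 0 0 0 0 0.03 1;0 0 0 0 0 0.03 1;0 0 0 0 0 0.03 1;0 0 0 0 0 0 1;0 0 0 0 0 0 1"

```text
t: 17.9
tool_pos: [0.4444, -0.0739, 0.1593]
ee_rot: [[-0.866, 0.5, 0.001], [0.5, 0.866, -0.001], [-0.002, 0.0, -1.0]]
force: [-0.2, -0.1, -0.8]
width: 0.601
```

Call:
servo_tool --series "0 0 1 0.003 0.015 0.005 1;0 0 3 0.006 0.03 0 1;0 0 3 0.007 0.04 0 1;0 0 3 0.007 0.04 0 1;0 0 3 0.007 0.04 0 1;0 0 3 0.007 0.04 0 1;0 0 3 0.007 0.04 0 1;0 0 3 0.007 0.04 0 1;0 0 3 0.007 0.04 0 1;0 0 3 0.007 0.04 0 1;0 0 2 0.005 0.03 0 1;0 0 0 0 0 0 1"

```text
t: 19.1
tool_pos: [0.5126, 0.3244, 0.1601]
ee_rot: [[-1.0, -0.005, -0.004], [-0.004, 1.0, -0.0], [0.004, -0.0, -1.0]]
force: [0.9, 1.0, -1.4]
width: 0.604
```

Call:
servo_tool --series "0 0 0 0 0 0 1;0 0 0 0 0 0 1;0 0 0 0 0 0 1"

```text
t: 19.4
tool_pos: [0.5137, 0.32, 0.163]
ee_rot: [[-1.0, 0.002, -0.001], [0.002, 1.0, -0.001], [0.001, -0.001, -1.0]]
force: [0.5, -0.4, -1.1]
width: 0.604
```

```bash
python3 w.py wrist6.png
```

```text
[ 119    0  136  125 8089] zt 0.012 rect [380.7 253.3] [ 74. 116.] 51.4 circ [380.6 253.4] 67.3 hue 99.0
[   7  121   67   67 1352] zt 0.017 rect [476.3 103.7] [67. 57.] 9.8 circ [477.  99.] 34.6 hue 98.0
[  0 138  32  46 669] zt 0.06 rect [479.2 110.6] [19. 39.] 75.8 circ [477.3 103. ] 19.4 hue 98.0
[ 303  150   82   75 4294] zt 0.012 rect [512.7 407.9] [79. 79.] 88.9 circ [512.3 407.9] 54.6 hue 99.0
[ 47 246  72  29 642] zt 0.012 rect [593.2 119.8] [31. 81.] 3.3 circ [608.5 120.7] 40.6 hue 99.0
[  15  273   84   56 1694] zt 0.068 rect [608.3 112.7] [30. 61.] 35.1 circ [617.4 119.2] 30.5 hue 98.0
19.45 [0.5139 0.3201 0.1634] 0.5994132018802094
```

View pics/wrist6.png

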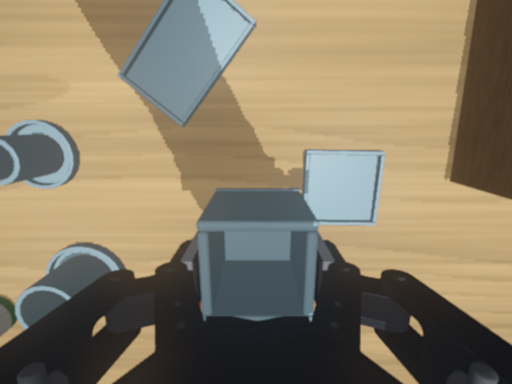

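The pot hangs straight in the jaws (258,250). The square saucer is at (343,187), centre (0.5127,0.408). I'll refine its angle.

```bash
python3 - <<'E'
from h import *
im,d,p=cap("wrist"); X=cloud(d,p); hsv=cv2.cvtColor(im,cv2.COLOR_RGB2HSV)
def ang(c,th0,hs):
    R=np.array([[np.cos(th0),np.sin(th0)],[-np.sin(th0),np.cos(th0)]])
    m=(hsv[...,0]>85)&(hsv[...,1]>30)&(X[...,2]>.008)&(X[...,2]<.02)
    Q=(X[m][:,:2]-c)@R.T
    for ax in(0,1):
        for s in(-1,1):
            sel=(abs(Q[:,1-ax])<hs[1-ax]-.008)&(abs(Q[:,ax]*s-hs[ax]+.002)<.006)
            q=Q[sel]
            k=np.polyfit(q[:,1-ax],q[:,ax],1)
            print(ax,s,sel.sum(),"edge",k[1].round(4),"ang",round(np.degrees(th0)+np.degrees(np.arctan(k[0]))*(1 if ax else -1),2))
ang(np.array([.5127,.408]),0,(.04,.04)); ang(np.array([.3807,.253]),np.radians(141.3),(.059,.037))
E
```

```text
0 -1 265 edge -0.0375 ang -1.27
0 1 154 edge 0.0375 ang -0.71
1 -1 178 edge -0.0375 ang -0.6
1 1 225 edge 0.0374 ang -1.11
0 -1 201 edge -0.0561 ang 141.18
0 1 112 edge 0.056 ang 142.46
1 -1 535 edge -0.0353 ang 141.26
1 1 377 edge 0.0344 ang 140.66
```

Call:
servo_tool --series "0 0 -0.5 -0.001 0.015 0 1;0 0 -0.4 0 0.025 0 1;0 0 0 0 0.025 0 1;0 0 0 0 0.015 0 1;0 0 0 0 0.008 -0.01 1;0 0 0 0 0 -0.02 1;0 0 0 0 0 -0.03 1;0 0 0 0 0 -0.025 1;0 0 0 0 0 -0.015 1;0 0 0 0 0 -0.01 1;0 0 0 0 0 0 1;0 0 0 0 0 0 1"

```text
t: 20.7
tool_pos: [0.5137, 0.4095, 0.0546]
ee_rot: [[-1.0, 0.016, 0.001], [0.016, 1.0, 0.001], [-0.001, 0.001, -1.0]]
force: [0.6, 0.6, -0.7]
width: 0.599
```

Call:
servo_tool --series "0 0 0 0 0 0 1;0 0 0 0 0 -0.001 1;0 0 0 0 0 0 1"

```text
t: 21.0
tool_pos: [0.5136, 0.4097, 0.0536]
ee_rot: [[-1.0, 0.016, 0.001], [0.016, 1.0, 0.001], [-0.001, 0.001, -1.0]]
force: [-0.2, -0.0, -1.8]
width: 0.597
```

Call:
servo_tool --series "0 0 0 -0.0008 -0.0015 -0.003 1;0 0 0 0 0 -0.002 1;0 0 0 0 0 0 1;0 0 0 0 0 -0.001 1;0 0 0 0 0 0 1;0 0 0 0 0 -0.001 1;0 0 0 0 0 0 1;0 0 0 0 0 0 1"

```text
t: 21.8
tool_pos: [0.5122, 0.4079, 0.0456]
ee_rot: [[-1.0, 0.016, 0.0], [0.016, 1.0, -0.0], [-0.0, -0.0, -1.0]]
force: [0.4, 0.4, -2.1]
width: 0.598
```

Call:
servo_tool --series "0 0 0 0 0 -0.001 1;0 0 0 0 0 0 1;0 0 0 0 0 -0.0005 1;0 0 0 0 0 0 1;0 0 0 0 0 0 1"

```text
t: 22.3
tool_pos: [0.5123, 0.4079, 0.0454]
ee_rot: [[-1.0, 0.016, 0.001], [0.016, 1.0, 0.0], [-0.001, 0.0, -1.0]]
force: [-2.5, -1.7, 5.8]
width: 0.598
```

Call:
servo_tool --series "0 0 0 0 0 0 -1;0 0 0 0 0 0 -1;0 0 0 0 0 0 -1;0 0 0 0 0 0 -1;0 0 0 0 0 0.02 -1;0 0 0 0 0 0.03 -1;0 0 0 0 0 0.04 -1;0 0 0 0 0 0.045 -1;0 0 0 0 0 0 -1;0 0 0 0 0 0 -1"

```text
t: 23.3
tool_pos: [0.5134, 0.4086, 0.1815]
ee_rot: [[-1.0, 0.016, 0.004], [0.016, 1.0, 0.003], [-0.004, 0.003, -1.0]]
force: [-0.1, -0.6, -1.5]
width: 1.002
```

```bash
python3 w.py wrist7.png
```

```text
[  37    0  124  127 7853] zt 0.012 rect [380.4 253.2] [ 74. 117.] 51.1 circ [381.5 253.5] 67.7 hue 99.0
[ 431   54   81  107 6446] zt 0.093 rect [441.8 571.9] [77. 63.] 13.3 circ [440.6 578.3] 38.8 hue 101.0
[ 221  149   73   71 3758] zt 0.064 rect [510. 408.] [52. 50.] 89.0 circ [509.7 408. ] 34.9 hue 99.0
[   0  242   61   79 2248] zt 0.066 rect [621.8 147.3] [10. 38.] 82.0 circ [621.2 142.5] 19.1 hue 99.0
23.35 [0.5124 0.4079 0.179 ] 0.9959615834905181
```

Call:
servo_tool --series "0 0 -1 0 -0.04 0 -1;0 0 -1 0 -0.04 0 -1;0 0 -1 0 -0.04 0 -1;0 0 -1 0 -0.04 0 -1;0 0 -1 0 -0.04 0 -1;0 0 -1 0 -0.04 0 -1;0 0 -1 0 -0.04 0 -1;0 0 -1 0 -0.04 0 -1;0 0 -1 0 -0.04 0 -1;0 0 -1 0 -0.04 0 -1;0 0 -1 0 -0.04 0 -1;0 0 -1 0 -0.04 0 -1"

```text
t: 24.55
tool_pos: [0.5105, -0.0733, 0.1763]
ee_rot: [[-0.975, 0.224, -0.004], [0.224, 0.975, 0.001], [0.005, 0.0, -1.0]]
force: [0.3, -0.3, -0.2]
width: 1.001
```

Call:
servo_tool --series "0 0 -1 0.003 -0.04 0 -1;0 0 -1 0.003 -0.04 0 -1;0 0 0 0.003 -0.04 0 -1;0 0 0 0.003 -0.04 0 -1;0 0 0 0.003 -0.04 0 -1;0 0 0 0.003 -0.04 0 -1;0 0 0 0 -0.04 0 -1;0 0 0 0 -0.033 0 -1;0 0 0 0 0 0 -1;0 0 0 0 0 0 -1;0 0 0 0 0 0 -1"

```text
t: 25.65
tool_pos: [0.5298, -0.3837, 0.1774]
ee_rot: [[-0.967, 0.257, -0.002], [0.257, 0.967, 0.003], [0.003, 0.002, -1.0]]
force: [-0.2, 0.0, 0.4]
width: 1.0
```

```bash
python3 w.py wrist8.png
```

```text
[ 232  147   48   92 3350] zt 0.05 rect [ 529.6 -385.1] [44. 89.] 77.2 circ [ 529.2 -385.4] 48.4 hue 99.0
[437 361  16  23 192] zt 0.044 rect [ 815.3 -219.1] [10. 15.] 77.7 circ [ 815.4 -218.6] 8.7 hue 118.0
25.7 [ 0.5301 -0.3835  0.1781] 1.0006300859053763
```

View pics/wrist8.png

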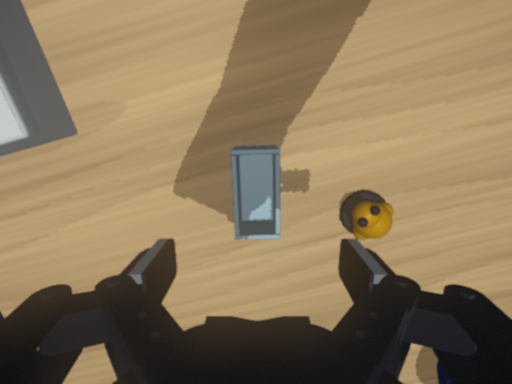

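The oblong pot (256,193) is between the jaws. The ornament (367,215) is clear of the finger path: its top is 5 cm high and it lies about 65 mm away.

Call:
servo_tool --series "0 0 1.5 -0.0005 -0.0015 -0.035 -1;0 0 0 0 0 -0.04 -1;0 0 0 0 0 -0.04 -1;0 0 0 0 0 -0.025 -1;0 0 0 0 0 0 -1;0 0 0 0 0 0 1;0 0 0 0 0 0 1;0 0 0 0 0 0 1;0 0 0 0 0 0 1;0 0 0 0 0 0 1;0 0 0 0 0 0 1;0 0 0 0 0 0 1"

```text
t: 26.9
tool_pos: [0.5317, -0.388, 0.0428]
ee_rot: [[-0.973, 0.232, 0.005], [0.232, 0.973, -0.003], [-0.006, -0.002, -1.0]]
force: [-0.6, 1.9, 6.4]
width: 0.522
```

Call:
servo_tool --series "0 0 0 0 0 0.01 1;0 0 0 0 0 0.02 1;0 0 0 0 0 0.03 1;0 0 0 0 0 0.03 1;0 0 0 0 0 0.03 1;0 0 0 0 0 0 1;0 0 0 0 0 0 1"

```text
t: 27.6
tool_pos: [0.5299, -0.387, 0.1594]
ee_rot: [[-0.973, 0.232, 0.001], [0.232, 0.973, -0.001], [-0.001, -0.001, -1.0]]
force: [-0.6, -0.2, -3.3]
width: 0.53
```

Call:
servo_tool --series "0 0 0 -0.004 0.015 0.005 1;0 0 -1 -0.008 0.03 0 1;0 0 -2 -0.009 0.04 0 1;0 0 -2 -0.009 0.04 0 1;0 0 -2 -0.009 0.04 0 1;0 0 -2 -0.009 0.04 0 1;0 0 -2 -0.009 0.04 0 1;0 0 -2 -0.009 0.04 0 1;0 0 -2 -0.009 0.04 0 1;0 0 -2 -0.009 0.04 0 1;0 0 -2 -0.009 0.04 0 1;0 0 -2 -0.009 0.04 0 1"

```text
t: 28.8
tool_pos: [0.4253, 0.0598, 0.1611]
ee_rot: [[-0.824, 0.567, -0.005], [0.567, 0.824, 0.0], [0.004, -0.003, -1.0]]
force: [1.5, 1.2, -1.7]
width: 0.524
```

Call:
servo_tool --series "0 0 -2 -0.009 0.04 0 1;0 0 -1 -0.009 0.04 0 1;0 0 -0.5 -0.009 0.035 0 1;0 0 0 -0.008 0.03 0 1;0 0 0 -0.008 0.025 0 1;0 0 0 -0.005 0.015 0 1;0 0 0 0 0 0 1;0 0 0 0 0 0 1;0 0 0 0 0 0 1"

```text
t: 29.7
tool_pos: [0.3793, 0.2423, 0.1627]
ee_rot: [[-0.788, 0.615, -0.002], [0.615, 0.788, -0.002], [0.001, -0.003, -1.0]]
force: [-0.5, -0.5, -3.0]
width: 0.528
```

```bash
python3 w.py wrist9.png
```

```text
[ 232  126   73   39 1849] zt 0.012 rect [349.2 278. ] [72. 36.] 50.8 circ [349.2 277.7] 39.8 hue 99.0
[ 410  139  102  104 6971] zt 0.063 rect [509.6 405. ] [49. 52.] 88.3 circ [509.1 406. ] 34.3 hue 99.0
[   0  298   57   51 1647] zt 0.058 rect [334.  -46.5] [18. 12.] 56.0 circ [332.7 -45.4] 9.5 hue 147.0
29.75 [0.3796 0.2423 0.1631] 0.5240980589082571
```

View pics/wrist9.png

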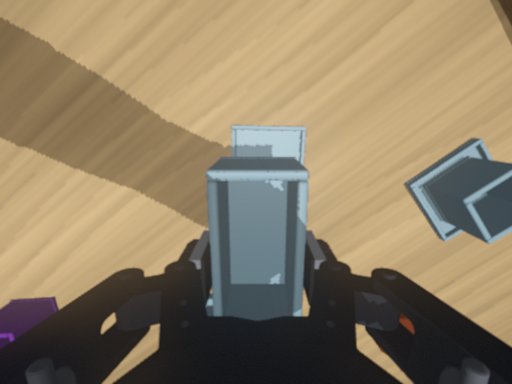

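The oblong pot hangs straight over its saucer. It needs about 1 cm of shift and −0.9° of turn, then the descent.

Call:
servo_tool --series "0 0 -0.9 0.001 0.0105 0 1;0 0 0 0 0 -0.01 1;0 0 0 0 0 -0.025 1;0 0 0 0 0 -0.03 1;0 0 0 0 0 -0.025 1;0 0 0 0 0 -0.015 1;0 0 0 0 0 -0.004 1;0 0 0 0 0 0 1;0 0 0 0 0 0 1;0 0 0 0 0 0 1"

```text
t: 30.75
tool_pos: [0.3819, 0.2542, 0.0565]
ee_rot: [[-0.779, 0.627, 0.003], [0.627, 0.779, 0.001], [-0.001, 0.003, -1.0]]
force: [0.4, 0.0, -2.2]
width: 0.523
```

Call:
servo_tool --series "0 0 0 -0.001 -0.001 -0.004 1;0 0 0 0 0 -0.003 1;0 0 0 0 0 0 1;0 0 0 0 0 -0.001 1;0 0 0 0 0 0 1;0 0 0 0 0 -0.001 1;0 0 0 0 0 0 1;0 0 0 0 0 0 1"

```text
t: 31.55
tool_pos: [0.3798, 0.253, 0.0467]
ee_rot: [[-0.779, 0.627, 0.0], [0.627, 0.779, 0.0], [0.0, 0.0, -1.0]]
force: [-2.7, 0.2, 3.5]
width: 0.526
```

Contact at the expected height (0.0467 against 0.0465–0.047). I'll push 0.5 mm more, release, lift and check.

Call:
servo_tool --series "0 0 0 0 0 -0.0005 1;0 0 0 0 0 0 1;0 0 0 0 0 0 -1;0 0 0 0 0 0 -1;0 0 0 0 0 0 -1;0 0 0 0 0 0 -1;0 0 0 0 0 0.02 -1;0 0 0 0 0 0.03 -1;0 0 0 0 0 0.04 -1;0 0 0 0 0 0.04 -1;0 0 0 0 0 0.03 -1;0 0 0 0 0 0 -1"

```text
t: 32.75
tool_pos: [0.3826, 0.2542, 0.2112]
ee_rot: [[-0.779, 0.627, 0.009], [0.627, 0.779, 0.004], [-0.005, 0.009, -1.0]]
force: [0.5, 0.5, -0.5]
width: 1.001
```

Call:
servo_tool --series "0 0 0 0.01 -0.04 0.03 -1;0 0 0 0.01 -0.04 0.03 -1;0 0 0 0.01 -0.04 0 -1;0 0 0 0 0 0 -1;0 0 0 0 0 0 -1;0 0 0 0 0 0 -1"

```text
t: 33.35
tool_pos: [0.4088, 0.1349, 0.2633]
ee_rot: [[-0.779, 0.626, -0.002], [0.626, 0.779, 0.0], [0.002, -0.001, -1.0]]
force: [-0.9, 0.0, 0.3]
width: 0.998
```

```bash
python3 w.py wrist10.png; python3 - <<'E'
from h import *
for n in("scene","side"):
    im,d,p=cap(n); save(n+"1.png",im)
    X=cloud(d,p)
    for k,c in dict(bottle=(.670,.001),vase=(.590,.268)).items():
        m=(np.hypot(X[...,0]-c[0],X[...,1]-c[1])<.075)&(X[...,2]>.012)&(X[...,2]<.12); 
        P=X[m]; P=P[P[:,2]>.07]; print(n,k,P[:,:2].mean(0).round(3) if len(P) else None,P[:,2].max().round(3))
im,d,p=cap("side"); 
cv2.imwrite("pics/sidecrop.png",cv2.cvtColor(cv2.resize(im[120:260,130:360],None,fx=3,fy=3),cv2.COLOR_RGB2BGR))
E
```

```text
[ 286   52   60   94 3906] zt 0.054 rect [377.8 254.1] [46. 91.] 51.1 circ [377.8 253.8] 50.1 hue 99.0
[ 428   60   84   88 4236] zt 0.063 rect [509.9 405. ] [49. 52.] 88.8 circ [509.5 405.6] 34.3 hue 99.0
[ 245  201   45   50 1000] zt 0.06 rect [476.   98.7] [39. 39.] 23.4 circ [476.6  99.3] 20.6 hue 99.0
[  78  206   65   52 2553] zt 0.06 rect [341.7 -73.3] [52. 53.] 56.5 circ [342.3 -72.9] 35.5 hue 149.0
[308 257  31  47 373] zt 0.013 rect [599.6 106. ] [35. 83.] 33.1 circ [610.7 113.2] 41.7 hue 99.0
[324 278  29  46 770] zt 0.068 rect [608.8 107. ] [25. 58.] 48.3 circ [615.4 114.5] 28.9 hue 99.0
33.4 [0.4087 0.1351 0.2634] 1.0022609075555309
scene bottle [0.674 0.003] 0.089
scene vase [0.592 0.268] 0.081
side bottle [ 0.666 -0.003] 0.091
side vase [0.588 0.263] 0.081
```

View pics/wrist10.png

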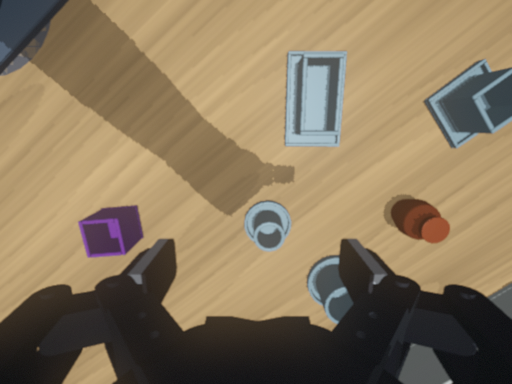

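View pics/sidecrop.png

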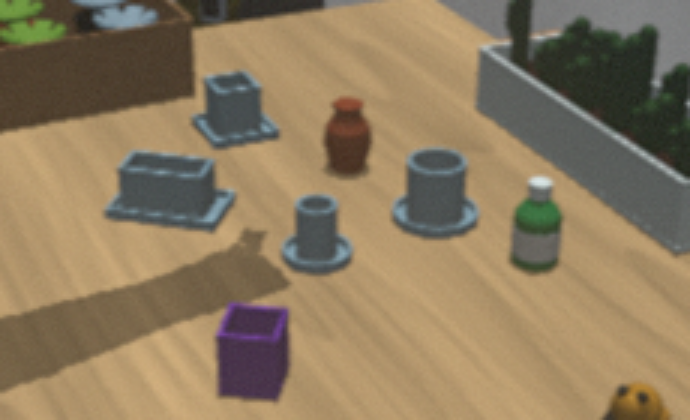

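All four pots stand upright and seated in their saucers, with rims at 68, 60, 64 and 54 mm as expected. The bystanders and the purple pot have not moved.

```bash
python3 -c "
from h import *
print(finish_job())"
```

```text
the job is handed in; nothing more can be done
None
```

All four grey-blue pots were picked up, set down under light contact force and released, each upright in its own saucer. The job is handed in at about 33.5 s of the 134 s allowed, with the gripper open and clear of everything.

| Check | Big round | Small round | Square | Oblong |
|---|---|---|---|---|
| Pot rim above table (height + 4 mm saucer floor) | 68 mm (expected 68) | 60 mm (expected 60) | 63–64 mm (expected 64) | 54 mm (expected 54) |
| Offset from saucer centre | within about 1 mm | within about 2 mm | about 3 mm | about 3 mm |
| Side alignment with saucer | – | – | within about 0.3° | within about 0.2° |

- **Clearance:** each pot has at least 10 mm between its sides and the well wall.
- **Bystanders:** the vase, the bottle and the purple pot stand where they were, upright, within the 3–5 mm measuring scatter.
- **Disagreements:** the scene and side cameras differed by 3–6 mm for the pots, so I used the wrist camera for the final positions. In the last wrist view the big round pot was partly hidden. Its position comes from the unobstructed view just after it was placed, and its upright stance from the last side view.

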